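# Cradle the hydraulic cylinders by stroke

### The arm

A 6-joint arm with a two-finger parallel gripper is mounted at the origin on the work surface. World frame = base frame: x ahead of the robot, y to its left, z up, the work surface at z = 0. Lengths are in m, angles in rad, forces in N, time in s.
With the tool pointing down it reaches from about 0.275 to 0.975 m from the base axis. Payload 8.4 kg.
Tool frame: the origin (TCP) lies between the finger pads; the fingertips stand 22 mm ahead of it and the grasp point (between the pads) lies 3 mm ahead of it (r.tcp_to_tips is the distance from the TCP to the fingertips, in m); z points along the fingers, y is the line along which they close (so a half turn about z gives the same grasp; the last joint's range is limited). The gripper opens to 92 mm and grips with 3 to 60 N. Pads are 20 mm wide; open, the fingers measure 128 mm over their backs; the gripper's body (75 mm by 189 mm) begins 69 mm behind the grasp point.
Start: joints at [-1.29, 0.353, 1.633, -0, 1.155, -0.002], TCP at [0.174, -0.6, 0.237] pointing down, gripper open.
Joint ranges: [-2.63, 2.63], [-0.92, 2.1], [0.06, 2.66], [-1.3, 4.44], [0, 2.69], [-3.02, 3.02]. Speed limits (rad/s): [2.22, 2.22, 2.79, 3.14, 3.14, 3.14].

### API

Orientations are given as a unit quaternion [x, y, z, w].
In Python, from station import r, viewer, order gives the robot as it stands.
- The arm moves only by the shell command python3 -m crank 'ROWS' [FORCE]. ROWS is JSON, a list that holds one entry, the list of rows, each a list of 7 numbers: the turn, a rotation vector about the world's x, y, z in degrees, then the shift along the world's x, y, z in mm, then the closure, from 0 (fully open) to 1 (shut). In form: [[[wx, wy, wz, x, y, z, gripper], ...]]. A call has 1 to 12 rows; each row is the pose to reach, as a shift and turn from the pose commanded when the call began; what a row does not reach only later rows make up. A row lasts 1/12 s, in which the tool goes at most 41.7 mm and 7.16 degrees, less where a joint would pass 70% of its speed; a pose out of reach is approached as far as the arm can. A call with a gripper value outside its range is refused whole. The fingers move at their own pace and stop on an object; FORCE is the grip in N (left out, the last holds). Time passes only in rows, so rows that repeat a pose let the fingers close. It gives the time, the measured TCP pose, the force, the opening and the grip force at its end, in the units of the state.
- r.state(): the state, without advancing time (a new reading comes with each control period).
- viewer.camera(name): name is "side" or "top" or "wrist"; returns the picture (384x512x3 uint8, red, green, blue); there is no depth.
- viewer.camera_model(name): a dict with "fov_y" (degrees; the focal length in pixels is half the picture's height over the tangent of half this angle, whatever the lens; pixels are square), "cx", "cy" (the principal point, pixels), "R" (3x3) and "t" (3): a world point X has camera coordinates R X + t. Camera axes: x right, y down, z forward; pixel columns grow to the right and rows downward; lengths in m; the calibration is good to about 2 mm. A picture is of the moment at which its call begins: read the wrist's pose just before it. camera_model takes no time and is no camera call; for the wrist camera it gives the pose at the moment of the call.
- order.finish_job(): hands the job in; it is judged then, once.
Trained networks look in the newest picture that a camera, given by its name, has taken for a name from the list of things; names that differ only in an ending like _2 or _b are one class to them, and where a whole thing is asked for, a point or a joint stands for the part that bears it (a point fixed in the world has none). Each returns a list of dicts, best first, with "p" (0 to 1); they miss things now and then, are a little off and sometimes report something else, mostly with a low value. They report only what shows in the picture. A call takes as long as a camera call. They do not tell look-alikes from the thing itself.
- viewer.look_for(label, camera): "xy" ([column, row] in pixels, amid what is visible of it).
- viewer.regions_of(label, camera): "pixels" (384x512 bool, what is visible of it) and "xy" ([column, row] in pixels, amid what is visible of it).
- viewer.pinpoint(label, camera): "xy" ([column, row] in pixels: a listed point, or the origin of a listed thing).
The state is a dict: "time_s": time; "q": joint angles; "qd": joint speeds; "tau": joint torques, N m; "eef_pos": TCP position; "tool_rot": TCP orientation; "wrist_force": force on the tool from outside, world axes, zero at the start; "ft_torque": the same for the moment, N m; "grip_width": finger opening in m; "grasp_force": force on a finger pad.
Only numpy, scipy, OpenCV 4.12 (cv2) and the standard library are available. Lean on these libraries where they do the work, as an engineer would, in place of code of your own. Each camera call takes 0.05 s, during which the arm holds its last target. There are 200 camera calls.

### The job

Lay each of the three brass hydraulic cylinders in the V cradle made for its length, so that its barrel rests down in both vees and its end caps hang just outside the saddles. Leave the loose fitting, nut, gas strut and screwdriver where they lie.

Things in the scene. Friction and masses are not known exactly. Their poses are not given: they have to be found in the camera images.
- cylinder_short: loose short cylinder: brass barrel, diameter 26 mm, 80 mm long between two square aluminium caps (34 x 34, 18 mm long; brass bosses 7 mm high on top); steel rod with eye stands 30 mm out of the +x cap. Only barrel length differs: 80, 108 or 136 mm. Origin under mid-barrel at the caps' underside; axis 17 mm above, along x; z up. 0.24 to 0.57 kg: grip across mid-barrel.
- cylinder_medium: loose medium cylinder: brass barrel, diameter 26 mm, 108 mm long between two square aluminium caps (34 x 34, 18 mm long; brass bosses 7 mm high on top); steel rod with eye stands 30 mm out of the +x cap. Only barrel length differs: 80, 108 or 136 mm. Origin under mid-barrel at the caps' underside; axis 17 mm above, along x; z up. 0.24 to 0.57 kg: grip across mid-barrel.
- cylinder_long: loose long cylinder: brass barrel, diameter 26 mm, 136 mm long between two square aluminium caps (34 x 34, 18 mm long; brass bosses 7 mm high on top); steel rod with eye stands 30 mm out of the +x cap. Only barrel length differs: 80, 108 or 136 mm. Origin under mid-barrel at the caps' underside; axis 17 mm above, along x; z up. 0.24 to 0.57 kg: grip across mid-barrel.
- cradle_short: fixed aluminium cradle for the short cylinder: base 64 x 54 x 8 mm, a V saddle at each end (10 mm long, 54 wide, 40 high), 64 mm over both, 44 mm free between; they fit inside the caps of a 80 mm barrel, 8 mm spare each end. V mouth 40 mm. Origin: centre of underside; x lengthwise, z up. Seated: barrel axis along x, 34 mm up (cylinder origin 17 mm up), either way round.
- cradle_medium: fixed aluminium cradle for the medium cylinder: base 92 x 54 x 8 mm, a V saddle at each end (10 mm long, 54 wide, 40 high), 92 mm over both, 72 mm free between; they fit inside the caps of a 108 mm barrel, 8 mm spare each end. V mouth 40 mm. Origin: centre of underside; x lengthwise, z up. Seated: barrel axis along x, 34 mm up (cylinder origin 17 mm up), either way round.
- cradle_long: fixed aluminium cradle for the long cylinder: base 120 x 54 x 8 mm, a V saddle at each end (10 mm long, 54 wide, 40 high), 120 mm over both, 100 mm free between; they fit inside the caps of a 136 mm barrel, 8 mm spare each end. V mouth 40 mm. Origin: centre of underside; x lengthwise, z up. Seated: barrel axis along x, 34 mm up (cylinder origin 17 mm up), either way round.
- union: bystander: small loose brass hex fitting, 20 mm wide, 24 mm high, standing among the cylinders; origin centre of its underside
- nut: bystander: loose steel hex nut, 20 mm wide, 10 mm high, lying among the cylinders; origin centre of its underside
- strut: bystander: loose dark steel gas strut, 235 mm long, 22 mm thick, no brass, lying beyond the cylinders; origin under the middle of its dark tube, x along it
- screwdriver: bystander: loose screwdriver with orange handle, lying crosswise beyond the cylinders; origin under its middle, x along it towards the tip
Mind the look-alikes: they are no part of the job. What is shaped like the cradle_short but green or orange is not meant.

How it is judged:
By the outcome, as a careful person would: the job done as asked, in the order asked, and still so for the second after the job is handed in, with the robot touching nothing.
It also fails if it takes over 96 s, if anything falls off the work surface, if the arm or the gripper's body presses on something with over 40 N, if the wrist force passes 120 N, or if a joint passes its speed limit or range.

## Working session

There is one attempt and no reset: what is moved stays moved. The work goes in short steps, Python scripts to look and compute and a shell command to move; the robot and the scene stay as the last step left them, time stands still between calls to the robot, and variables do not carry over. Pictures are saved under pics/ and viewed, at most 14 in all, crops included, and the job is handed in when it is done.

```bash
ls; mkdir -p pics; cat > h.py <<'E'
import numpy as np, cv2
from station import r, viewer, order
def K(c):
    m=viewer.camera_model(c); f=192/np.tan(np.radians(m["fov_y"])/2)
    return f,m["cx"],m["cy"],np.array(m["R"]),np.array(m["t"])
def world(c,xy,z,k=None):
    f,cx,cy,R,t=k or K(c); d=R.T@np.array([(xy[0]-cx)/f,(xy[1]-cy)/f,1]); o=-R.T@t
    return o+d*(z-o[2])/d[2]
def pix(c,X,k=None):
    f,cx,cy,R,t=k or K(c); p=R@np.array(X)+t; return np.array([f*p[0]/p[2]+cx,f*p[1]/p[2]+cy])
def save(c,name):
    im=viewer.camera(c); cv2.imwrite("pics/"+name+".png",im[:,:,::-1]); return im
E
python3 - <<'E'
from h import *
for c in("top","side"):
    im=save(c,c+"0"); k=K(c); print(c,k)
    for n in["cylinder_short","cylinder_medium","cylinder_long","cradle_short","cradle_medium","cradle_long"]:
        for d in viewer.pinpoint(n,c)[:4]:
            print(n,round(d["p"],2),np.round(d["xy"]),np.round(world(c,d["xy"],0)[:2],3))
print(r.state()["time_s"])
E
python3 -c "
import cv2;a=cv2.imread('pics/top0.png');cv2.imwrite('pics/top0b.png',cv2.resize(a,(800,600),interpolation=cv2.INTER_CUBIC))"
```

```text
pics
top (np.float64(451.60549147186947), 260.95389190855116, 194.2866717284045, array([[-0.02660625, -0.99957313,  0.01206949],
       [-0.98381819,  0.02404305, -0.17754914],
       [ 0.17718316, -0.0165981 , -0.98403792]]), array([0.01638485, 0.61493544, 1.20369045]))
cylinder_short 0.57 [285. 228.] [ 0.526 -0.067]
cylinder_medium 0.8 [341. 222.] [ 0.539 -0.228]
cylinder_long 0.97 [234. 220.] [0.552 0.078]
cylinder_long 0.64 [381. 218.] [ 0.547 -0.345]
cradle_short 0.94 [136. 264.] [0.434 0.357]
cradle_short 0.84 [210. 266.] [0.421 0.15 ]
cradle_short 0.81 [178. 190.] [0.644 0.241]
cradle_short 0.65 [185. 231.] [0.525 0.22 ]
cradle_medium 0.89 [138. 214.] [0.575 0.355]
cradle_long 0.77 [384. 217.] [ 0.549 -0.355]
cradle_long 0.65 [234. 220.] [0.553 0.078]
side (np.float64(410.91852901853724), 249.35364677872568, 189.60892649672834, array([[ 0.92377404, -0.38292502,  0.00315597],
       [-0.26007412, -0.63341326, -0.72879976],
       [ 0.2810747 ,  0.67242551, -0.68471961]]), array([-0.54627891,  0.19684201,  0.81810683]))
cylinder_short 0.73 [232. 232.] [ 0.526 -0.055]
cylinder_short 0.17 [276. 135.] [0.777 0.245]
cylinder_medium 0.75 [270. 285.] [ 0.546 -0.215]
cylinder_long 0.94 [225. 192.] [0.556 0.073]
cradle_short 0.86 [240. 145.] [0.663 0.24 ]
cradle_short 0.75 [150. 140.] [0.431 0.36 ]
cradle_short 0.74 [166. 185.] [0.428 0.154]
cradle_short 0.57 [191. 161.] [0.513 0.223]
cradle_medium 0.75 [201. 128.] [0.585 0.362]
cradle_long 0.66 [302. 338.] [ 0.554 -0.341]
0.7
```

View pics/top0b.png

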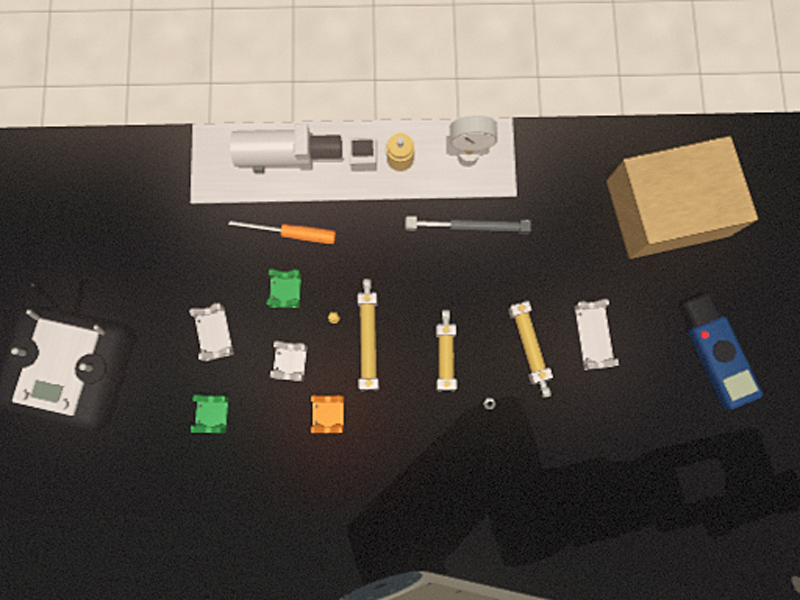

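View pics/side0.png

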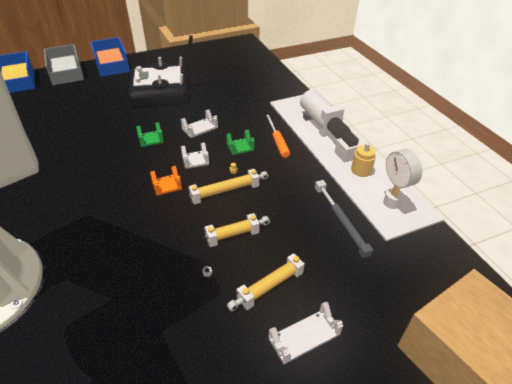

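Top view (scaled by 1.56): silver cradles are at 384x512 pixels (185,231) short, (136,213) medium and (381,214) long. The look-alikes are two green at (182,185) and (134,265) and one orange at (210,265). The cylinders are at (236,218) long, (285,228) short and (339,222) medium, with rod eyes up, up and down respectively. The blue multimeter, gas strut, brass valve and union are not candidates.

```bash
cat > m.py <<'E'
from h import *
from scipy.optimize import least_squares
g={"cylinder_long":(.552,.078),"cylinder_short":(.526,-.06),"cylinder_medium":(.54,-.222)}
L={"cylinder_long":.136,"cylinder_short":.08,"cylinder_medium":.108}
def gold(im): 
    h=cv2.cvtColor(im,cv2.COLOR_RGB2HSV); return ((h[...,0]>17)&(h[...,0]<32)&(h[...,1]>110)&(h[...,2]>70)).astype(np.uint8)
def cyl(im,c,n,k):
    m=gold(im); m=cv2.morphologyEx(m,cv2.MORPH_OPEN,np.ones((4,4),np.uint8)) 
    nl,lab,st,ce=cv2.connectedComponentsWithStats(m)
    p=pix(c,(*g[n],.02),k); i=1+np.argmin([np.hypot(*(x-p)) + (1e3 if s[4]<60 else 0) for x,s in zip(ce[1:],st[1:])])
    v,u=np.nonzero(lab==i); P=np.array([world(c,(a,b),.022,k)[:2] for a,b in zip(u,v)])
    rc=cv2.minAreaRect((P*1000).astype(np.float32)); b=cv2.boxPoints(rc)
    e=[b[1]-b[0],b[2]-b[1]]; e=max(e,key=np.linalg.norm); a=np.degrees(np.arctan2(e[1],e[0]))%180
    return np.round(rc[0],1),np.round(sorted(rc[1]),1),round(a,1)
if __name__=="__main__":
    for c in("top","side"):
        im=cv2.imread(f"pics/{c}0.png")[:,:,::-1]; k=K(c)
        for n in g: print(c,n,*cyl(im,c,n,k))
    for c in("top","side"):
        viewer.camera(c)
        for n,gg in(("cradle_short",(.52,.22)),("cradle_medium",(.58,.357)),("cradle_long",(.55,-.35))):
            for d in viewer.regions_of(n,c)[:5]:
                w=world(c,d["xy"],.015)[:2]
                if np.hypot(*(w-gg))<.05:
                    v,u=np.nonzero(d["pixels"]); k=K(c); P=np.array([world(c,x,.015,k)[:2] for x in zip(u,v)])
                    rc=cv2.minAreaRect((P*1000).astype(np.float32)); b=cv2.boxPoints(rc)
                    e=max([b[1]-b[0],b[2]-b[1]],key=np.linalg.norm)
                    print(c,n,round(d["p"],2),np.round(rc[0]),np.round(sorted(rc[1])),round(np.degrees(np.arctan2(e[1],e[0]))%180,1))
    s=r.state(); print(s["eef_pos"],s["tool_rot"],s["wrist_force"])
E
python3 m.py
python3 - <<'E'
import cv2
a=cv2.imread('pics/top0.png')[160:285,110:410];cv2.imwrite('pics/crop0.png',cv2.resize(a,(800,333),interpolation=cv2.INTER_CUBIC))
E
```

```text
top cylinder_long [552.3  72.3] [ 26.7 131.9] 0.6
top cylinder_short [519.9 -69.3] [25.4 73.8] 178.0
top cylinder_medium [ 543.3 -221.5] [ 28.2 106.6] 14.0
side cylinder_long [559.5  69.4] [ 41.8 136.7] 179.6
side cylinder_short [525.8 -70.2] [37.  80.2] 178.4
side cylinder_medium [ 545.6 -222.9] [ 32.  120.1] 13.4
top cradle_short 0.97 [523. 219.] [61. 69.] 174.4
top cradle_medium 0.8 [578. 359.] [ 60. 101.] 10.1
top cradle_long 0.77 [ 556. -339.] [ 65. 126.] 4.8
side cradle_short 0.67 [526. 225.] [68. 94.] 82.6
side cradle_medium 0.72 [584. 366.] [ 96. 112.] 12.3
side cradle_long 0.68 [ 561. -338.] [ 66. 133.] 4.9
[ 0.17442209 -0.6001598   0.23659185] [ 9.90015414e-01  1.40959142e-01 -1.54819607e-06 -6.64347411e-06] [-0.56106436 -0.83646607  0.20888706]
```

View pics/crop0.png

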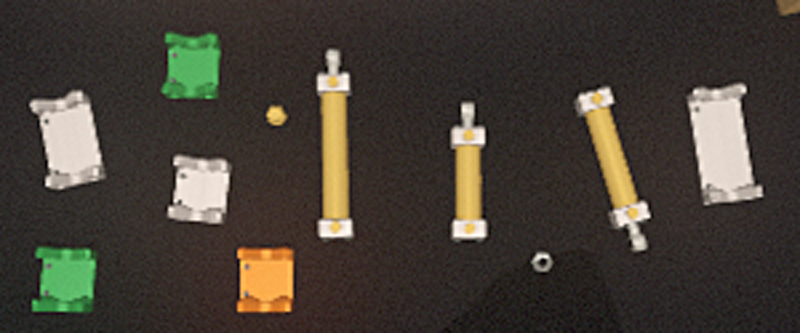

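The crop confirms the choice: silver cradles short (200,190), medium (70,140) and long (725,145); the green and orange ones are excluded. I'll start with the medium cylinder.

```bash
python3 -m crank '[[[0,0,-2.5,369,378,0,0],[0,0,-2.5,369,378,0,0],[0,0,-2.5,369,378,0,0],[0,0,-2.5,369,378,0,0],[0,0,-2.5,369,378,0,0],[0,0,-2.5,369,378,0,0],[0,0,-2.5,369,378,0,0],[0,0,-2.5,369,378,0,0],[0,0,-2.5,369,378,0,0],[0,0,-2.5,369,378,0,0],[0,0,-2.5,369,378,0,0],[0,0,-2.5,369,378,0,0]]]'
python3 - <<'E'
from h import *
s=r.state();print(s["time_s"],s["eef_pos"])
im=save("wrist","w1"); k=K("wrist"); print(k)
from m import *
E
```

```text
time_s: 2.1
eef_pos: [0.5249, -0.2406, 0.2368]
tool_rot: [0.993, 0.119, 0.0, 0.0]
wrist_force: [1.2, -0.8, 0.4]
grip_width: 0.0917
grasp_force: 0.0
2.1 [ 0.52487238 -0.24062101  0.23683299]
(np.float64(317.0751183356246), 254.3278246517471, 190.19966688392182, array([[ 0.23984211, -0.97081067, -0.0015495 ],
       [-0.93344913, -0.23104976,  0.27438793],
       [-0.26673674, -0.0643634 , -0.96161784]]), array([-0.35706427,  0.40764789,  0.51766276]))
```

View pics/w1.png

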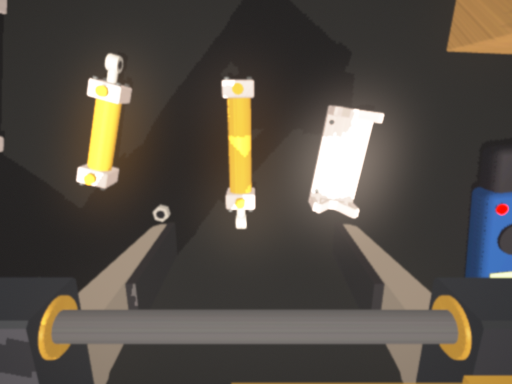

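```bash
cat > fit.py <<'E'
from h import *
from scipy.optimize import minimize
def box(x0,x1,y0,y1,z0,z1): return np.array([[a,b,c] for a in(x0,x1) for b in(y0,y1) for c in(z0,z1)])
LEN={"short":.08,"medium":.108,"long":.136}
def parts(n):
    L=LEN[n.split("_")[1]]
    if n[:2]=="cr":
        B=(L-.016)/2; P=[box(-B,B,-.027,.027,0,.008)]
        for a,b in((-B,-B+.01),(B-.01,B)):
            P+= [box(a,b,-.027,.027,0,.02),box(a,b,-.027,-.02,0,.04),box(a,b,.02,.027,0,.04)]
            for s in(-1,1): P.append(np.array([[x,s*y,z] for x in(a,b) for y,z in((.027,.0),(0,.012),(.027,.04),(.02,.04))]))
        return P
    t=np.linspace(0,2*np.pi,16); P=[np.array([[x,.013*np.cos(a),.017+.013*np.sin(a)] for x in(-L/2,L/2) for a in t])]
    for s in(-1,1): P+= [box(min(s*L/2,s*(L/2+.018)),max(s*L/2,s*(L/2+.018)),-.017,.017,0,.034)]
    P+=[box(L/2+.018,L/2+.048,-.005,.005,.012,.022)]
    return P
S=4
def render(n,p,k,z=0):
    m=np.zeros((384*S,512*S),np.uint8); c,s=np.cos(p[2]),np.sin(p[2]); f,cx,cy,R,t=k
    for V in parts(n):
        W=np.c_[p[0]+c*V[:,0]-s*V[:,1],p[1]+s*V[:,0]+c*V[:,1],V[:,2]+z]@R.T+t
        q=np.c_[f*W[:,0]/W[:,2]+cx,f*W[:,1]/W[:,2]+cy]
        cv2.fillConvexPoly(m,cv2.convexHull(((q+.5)*S).round().astype(np.int32)),1)
    return cv2.resize(m.astype(np.float32),(512,384),interpolation=cv2.INTER_AREA)
def fit(n,g,cams,z=0):
    """g: x,y,yaw(rad); masks nearest g in each camera"""
    g=np.array(g,float); M=[]
    for c in cams:
        viewer.camera(c); k=K(c); p=pix(c,(g[0],g[1],z+.015),k)
        D=[d for d in viewer.regions_of(n,c) if np.hypot(*(d["xy"]-p))<25]
        if D: D=min(D,key=lambda d:np.hypot(*(d["xy"]-p))); M.append((D["pixels"].astype(np.float32),k,c))
    def iou(x):
        o=[]
        for m,k,c in M:
            w=render(n,(g[0]+x[0]/100,g[1]+x[1]/100,g[2]+x[2]/10),k,z); o.append(np.minimum(w,m).sum()/np.maximum(w,m).sum())
        return o
    if not M: return None
    s=minimize(lambda x:-np.mean(iou(x)),[0,0,0],method="Nelder-Mead",options=dict(initial_simplex=[[-.5,-.5,-.5],[1,0,0],[0,1,0],[0,0,1]],xatol=.01,fatol=1e-4))
    x=s.x; print(n,[m[2] for m in M],"xy mm",np.round(1000*g[:2]+10*x[:2],1),"yaw",round(np.degrees(g[2]+x[2]/10),1),"iou",np.round(iou(x),2),flush=True)
E
python3 - <<'E'
from fit import *
d=np.radians
for cams in(["wrist"],["top"],["side"]):
    fit("cylinder_medium",(.543,-.222,d(193.7)),cams)
    fit("cradle_long",(.556,-.342,d(5)),cams)
    fit("cylinder_short",(.521,-.069,d(-2)),cams)
    if cams!=["wrist"]:
        fit("cylinder_long",(.553,.071,0),cams)
        fit("cradle_medium",(.578,.359,d(10)),cams)
        fit("cradle_short",(.522,.22,d(-5)),cams)
print(r.state()["time_s"])
E
```

```text
cylinder_medium ['wrist'] xy mm [ 541.2 -222.4] yaw 194.2 iou [0.93]
cradle_long ['wrist'] xy mm [ 554.5 -342.5] yaw 5.0 iou [0.96]
cylinder_short ['wrist'] xy mm [520.7 -65.8] yaw -1.5 iou [0.93]
cylinder_medium ['top'] xy mm [ 544.9 -219.1] yaw 193.8 iou [0.43]
cradle_long ['top'] xy mm [ 547.2 -366.2] yaw 16.3 iou [0.07]
cylinder_short ['top'] xy mm [521.4 -64.4] yaw -1.2 iou [0.89]
cylinder_long ['top'] xy mm [555.9  77. ] yaw -0.0 iou [0.87]
cradle_medium ['top'] xy mm [578.1 359.9] yaw 12.3 iou [0.94]
cradle_short ['top'] xy mm [522.5 219.9] yaw -6.9 iou [0.94]
cylinder_medium ['side'] xy mm [ 548.2 -216.3] yaw 194.5 iou [0.92]
cradle_long ['side'] xy mm [ 558.6 -338.9] yaw 4.7 iou [0.95]
cylinder_short ['side'] xy mm [523.4 -62.7] yaw -1.2 iou [0.91]
cylinder_long ['side'] xy mm [557.   79.1] yaw -0.0 iou [0.62]
cradle_medium ['side'] xy mm [581.7 363.6] yaw 11.9 iou [0.91]
cradle_short ['side'] xy mm [525.  223.4] yaw -6.7 iou [0.89]
3.65
```

```bash
python3 -m crank '[[[0,0,0.5,17,19,-30,0],[0,0,0.5,17,19,-70,0],[0,0,0.5,17,19,-110,0],[0,0,0.5,17,19,-150,0],[0,0,0.5,17,19,-185,0],[0,0,0.5,17,19,-205,0],[0,0,0.5,17,19,-210,0],[0,0,0.5,17,19,-210,0]]]' 30
```

```text
time_s: 4.32
eef_pos: [0.5398, -0.223, 0.0252]
tool_rot: [0.992, 0.124, -0.001, -0.001]
wrist_force: [-0.1, -0.1, 0.4]
grip_width: 0.092
grasp_force: 0.0
```

```bash
python3 -m crank '[[[0,0,0,0,0,0,1],[0,0,0,0,0,0,1],[0,0,0,0,0,0,1],[0,0,0,0,0,0,1],[0,0,0,0,0,0,1],[0,0,0,0,0,0,1],[0,0,0,0,0,0,1],[0,0,0,0,0,0,1]]]' 40
```

```text
time_s: 4.98
eef_pos: [0.5407, -0.2234, 0.0267]
tool_rot: [0.992, 0.124, 0.0, 0.0]
wrist_force: [-0.5, 0.7, 0.6]
grip_width: 0.041
grasp_force: 0.0
```

```bash
python3 -m crank '[[[0,0,0,0,0,0,1],[0,0,0,0,0,0,1],[0,0,0,0,0,0,1],[0,0,0,0,0,0,1],[0,0,0,0,0,0,1],[0,0,0,0,0,20,1],[0,0,0,0,0,60,1],[0,0,0,0,0,100,1],[0,0,0,0,0,140,1],[0,0,0,0,0,150,1],[0,0,0,0,0,150,1]]]' 40
```

```text
time_s: 5.9
eef_pos: [0.5426, -0.2245, 0.1797]
tool_rot: [0.992, 0.124, 0.003, 0.002]
wrist_force: [-0.9, -0.4, -3.7]
grip_width: 0.0251
grasp_force: 40.0
```

```bash
python3 -m crank '[[[0,0,-2,-42,500,40,1],[0,0,-2,-42,500,40,1],[0,0,-2,-42,500,40,1],[0,0,-2,-42,500,40,1],[0,0,-2,-42,500,40,1],[0,0,-2,-42,500,40,1],[0,0,-2,-42,500,40,1],[0,0,-2,-42,500,40,1],[0,0,-2,-42,500,40,1],[0,0,-2,-42,500,40,1],[0,0,-2,-42,500,40,1],[0,0,-2,-42,500,40,1]]]'
python3 - <<'E'
from fit import *
d=np.radians
save("wrist","w2")
fit("cradle_medium",(.579,.36,d(12)),["wrist"])
fit("cradle_short",(.522,.22,d(-7)),["wrist"])
fit("cylinder_long",(.553,.071,0),["wrist"])
s=r.state();print(s["time_s"],s["eef_pos"])
E
```

```text
time_s: 6.9
eef_pos: [0.4973, 0.2746, 0.2135]
tool_rot: [0.994, 0.106, -0.002, 0.001]
wrist_force: [0.8, -0.1, -3.5]
grip_width: 0.0251
grasp_force: 40.0
cradle_medium ['wrist'] xy mm [577.5 355.8] yaw 12.6 iou [0.91]
cradle_short ['wrist'] xy mm [520.9 217.4] yaw -6.2 iou [0.9]
cylinder_long ['wrist'] xy mm [554.1  75. ] yaw 0.1 iou [0.94]
7.25 [0.49847401 0.27167296 0.21475344]
```

View pics/w2.png

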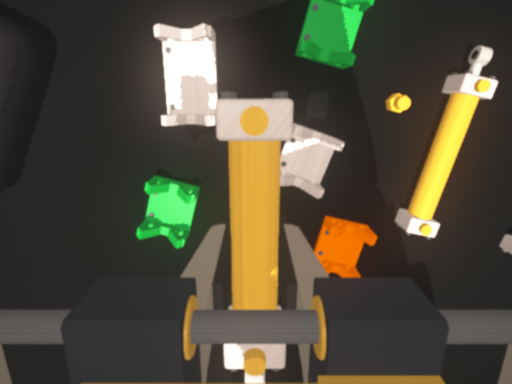

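```bash
python3 - <<'E'
from fit import *
s=r.state();p=np.array(s["eef_pos"]);k=K("wrist")
a,b=[world("wrist",q,p[2]+.015,k) for q in((254,120),(254,362))]
print(s["tool_rot"],a-p,b-p,(a+b)/2-p,np.linalg.norm(a-b),np.degrees(np.arctan2(*(a-b)[1::-1])))
E
```

```text
[ 9.94389545e-01  1.05771784e-01 -1.13763781e-03  6.84609849e-04] [0.06733705 0.01339914 0.015     ] [-0.05280501 -0.01255274  0.015     ] [0.00726602 0.0004232  0.015     ] 0.12291303168888627 12.189175595528964
```

```bash
python3 - <<'E'
from fit import *
im=save("wrist","w3"); s=r.state();p=np.array(s["eef_pos"]);k=K("wrist")
R=k[3];print("cam-tcp",-R.T@k[4]-p)
for c in(228,280): print(c,[(int(v),im[v,c].tolist()) for v in range(92,146,3)])
for v in (99,120,140):
    for z in(.008,.0155): 
        w=world("wrist",(254,v),p[2]+z,k)-p; print(v,z,round(1000*np.hypot(*w[:2]),1))
E
python3 - <<'E'
import cv2
a=cv2.imread('pics/w3.png')[85:384,180:330];cv2.imwrite('pics/crop3.png',cv2.resize(a,(300,598),interpolation=cv2.INTER_CUBIC))
E
```

```text
cam-tcp [0.07594201 0.01518702 0.14797676]
228 [(92, [104, 99, 93]), (95, [109, 104, 99]), (98, [143, 131, 124]), (101, [224, 204, 192]), (104, [230, 213, 201]), (107, [229, 212, 199]), (110, [230, 213, 200]), (113, [230, 213, 200]), (116, [229, 213, 200]), (119, [229, 211, 198]), (122, [227, 209, 196]), (125, [226, 209, 195]), (128, [224, 204, 191]), (131, [223, 202, 190]), (134, [223, 203, 190]), (137, [217, 195, 182]), (140, [173, 150, 130]), (143, [144, 110, 57])]
280 [(92, [92, 90, 85]), (95, [96, 94, 89]), (98, [144, 133, 124]), (101, [218, 197, 184]), (104, [226, 207, 195]), (107, [226, 207, 194]), (110, [224, 205, 192]), (113, [223, 203, 191]), (116, [225, 206, 193]), (119, [226, 207, 194]), (122, [223, 203, 190]), (125, [220, 199, 186]), (128, [221, 201, 187]), (131, [223, 204, 190]), (134, [223, 202, 190]), (137, [213, 190, 178]), (140, [183, 155, 129]), (143, [179, 136, 69])]
99 0.008 76.9
99 0.0155 76.9
120 0.008 68.2
120 0.0155 68.7
140 0.008 59.6
140 0.0155 60.6
```

View pics/crop3.png

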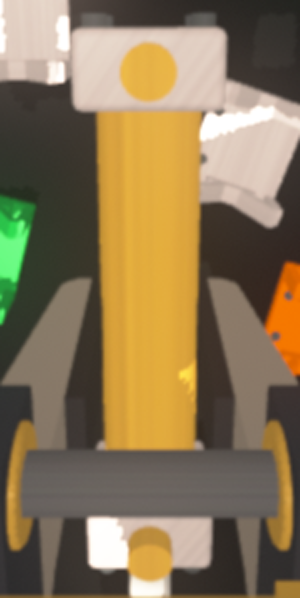

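```bash
python3 -m crank '[[[0,0,0.3,25,28,0,1],[0,0,0.3,50,56,0,1],[0,0,0.3,70,80,-20,1],[0,0,0.3,75,84.5,-55,1],[0,0,0.3,75,84.5,-90,1],[0,0,0.3,75,84.5,-110,1],[0,0,0.3,75,84.5,-115,1],[0,0,0.3,75,84.5,-115,1],[0,0,0.3,75,84.5,-115,1]]]'
python3 - <<'E'
from h import *
s=r.state();print(s["time_s"],s["eef_pos"],s["wrist_force"],s["tool_rot"])
im=save("wrist","w4");im2=save("side","s4")
a=cv2.resize(im,(400,300)); b=cv2.resize(im2[90:190,130:263],(400,300),interpolation=cv2.INTER_CUBIC)
cv2.imwrite("pics/c4.png",np.hstack([a,b])[:,:,::-1])
E
```

```text
time_s: 8.05
eef_pos: [0.5749, 0.3573, 0.1024]
tool_rot: [0.994, 0.108, 0.001, -0.0]
wrist_force: [1.0, 0.4, -2.8]
grip_width: 0.0249
grasp_force: 40.0
8.05 [0.57488658 0.35726018 0.10235544] [ 0.95857992  0.37705878 -2.76340111] [ 9.94117335e-01  1.08307012e-01  5.22263757e-04 -2.06502691e-04]
```

View pics/c4.png

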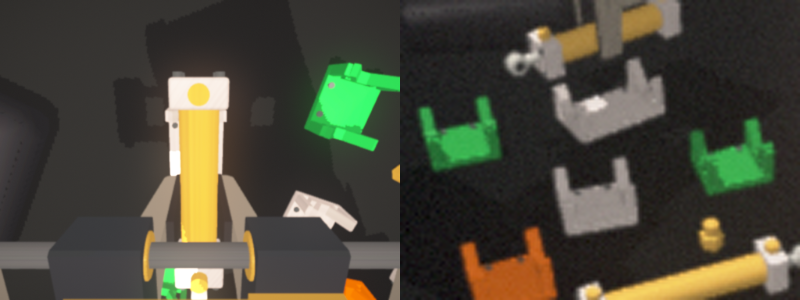

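```bash
python3 -m crank '[[[0,0,0,-1,-0.5,-20,1],[0,0,0,-1,-0.5,-40,1],[0,0,0,-1,-0.5,-50,1],[0,0,0,-1,-0.5,-55,1],[0,0,0,-1,-0.5,-57,1],[0,0,0,-1,-0.5,-57,1],[0,0,0,-1,-0.5,-57,1]]]'
```

```text
time_s: 8.73
eef_pos: [0.5734, 0.3584, 0.0456]
tool_rot: [0.994, 0.109, 0.001, -0.001]
wrist_force: [-2.5, 4.4, -0.6]
grip_width: 0.0249
grasp_force: 40.0
```

```bash
python3 -m crank '[[[0,0,0,0,0,-2,1],[0,0,0,0,0,-2,1],[0,0,0,0,0,-2,0.4],[0,0,0,0,0,-2,0.4],[0,0,0,0,0,-2,0.4],[0,0,0,0,0,-2,0.4],[0,0,0,0,0,-2,0.4],[0,0,0,0,0,15,0.4],[0,0,0,0,0,50,0.3],[0,0,0,0,0,90,0.3],[0,0,0,0,0,130,0.3],[0,0,0,0,0,170,0.3]]]'
python3 - <<'E'
from fit import *
d=np.radians
im2=save("side","s5")
cv2.imwrite("pics/c5.png",cv2.resize(im2[90:190,130:263],(600,450),interpolation=cv2.INTER_CUBIC)[:,:,::-1])
for c in("wrist","side","top"):
    fit("cylinder_medium",(.578,.358,d(192)),[c],.017)
s=r.state();print(s["time_s"],s["eef_pos"],s["tool_rot"])
E
```

```text
time_s: 9.73
eef_pos: [0.5727, 0.3568, 0.2159]
tool_rot: [0.994, 0.109, -0.0, 0.0]
wrist_force: [-0.3, 0.4, 0.2]
grip_width: 0.0644
grasp_force: 0.0
cylinder_medium ['wrist'] xy mm [579.4 360.3] yaw 192.6 iou [0.92]
cylinder_medium ['side'] xy mm [582.  363.7] yaw 193.0 iou [0.84]
cylinder_medium ['top'] xy mm [578.  359.9] yaw 192.1 iou [0.58]
10.0833 [0.57200175 0.35660419 0.2122563 ] [ 9.94054502e-01  1.08871469e-01 -1.45708427e-03  7.25352990e-04]
```

View pics/c5.png

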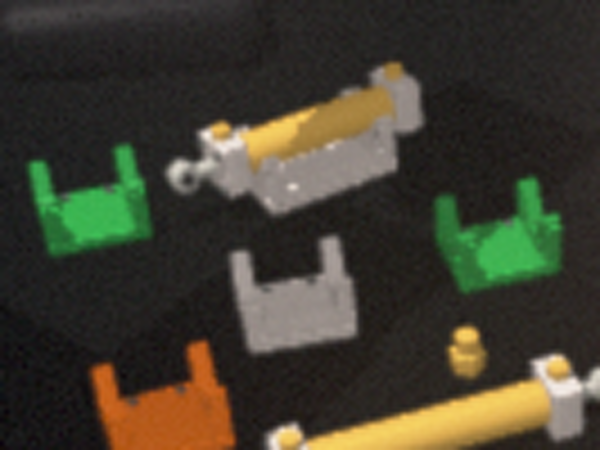

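Medium is seated in its cradle. The fits agree with the cradle pose within 1 mm in the top and side cameras. Next is the short cylinder.

```bash
python3 -m crank '[[[0,0,-7,-76,-423,0,0.3],[0,0,-13.8,-76,-423,0,0.3],[0,0,-13.8,-76,-423,0,0.3],[0,0,-13.8,-76,-423,0,0.3],[0,0,-13.8,-76,-423,0,0.3],[0,0,-13.8,-76,-423,0,0.3],[0,0,-13.8,-76,-423,0,0.3],[0,0,-13.8,-76,-423,0,0.3],[0,0,-13.8,-76,-423,0,0.3],[0,0,-13.8,-76,-423,0,0.3],[0,0,-13.8,-76,-423,0,0.3],[0,0,-13.8,-76,-423,0,0.3]]]'
python3 - <<'E'
from fit import *
d=np.radians
viewer.camera("top")
fit("cylinder_short",(.521,-.065,d(-1.5)),["wrist"])
fit("cylinder_short",(.521,-.065,d(-1.5)),["wrist"])
fit("cylinder_long",(.554,.075,0),["wrist"])
s=r.state();print(s["time_s"],s["eef_pos"],s["tool_rot"])
E
```

```text
time_s: 11.08
eef_pos: [0.4954, -0.0685, 0.2129]
tool_rot: [1.0, -0.013, -0.001, 0.0]
wrist_force: [-0.7, -0.0, 0.5]
grip_width: 0.064
grasp_force: 0.0
cylinder_short ['wrist'] xy mm [521.6 -63.8] yaw -1.4 iou [0.95]
cylinder_short ['wrist'] xy mm [520.9 -64.6] yaw -1.4 iou [0.95]
11.4333 [ 0.49708102 -0.06459192  0.2140259 ] [ 9.99945276e-01 -1.04587016e-02 -2.28487217e-04 -9.22492560e-05]
```

```bash
python3 -m crank '[[[0,0,0,26.5,1.5,-35,0.3],[0,0,0,26.5,1.5,-75,0.3],[0,0,0,26.5,1.5,-115,0.3],[0,0,0,26.5,1.5,-150,0.3],[0,0,0,26.5,1.5,-175,0.3],[0,0,0,26.5,1.5,-185,0.3],[0,0,0,26.5,1.5,-188,0.3],[0,0,0,26.5,1.5,-188,0.3]]]'
```

```text
time_s: 12.1
eef_pos: [0.5237, -0.0638, 0.0263]
tool_rot: [1.0, -0.011, -0.0, -0.0]
wrist_force: [0.1, 0.2, 0.9]
grip_width: 0.0644
grasp_force: 0.0
```

```bash
python3 -m crank '[[[0,0,0,0,0,0,1],[0,0,0,0,0,0,1],[0,0,0,0,0,0,1],[0,0,0,0,0,0,1],[0,0,0,0,0,0,1],[0,0,0,0,0,0,1],[0,0,0,0,0,0,1],[0,0,0,0,0,0,1],[0,0,0,0,0,0,1]]]' 40
```

```text
time_s: 12.85
eef_pos: [0.5237, -0.0642, 0.0268]
tool_rot: [1.0, -0.011, 0.0, -0.0]
wrist_force: [-0.6, -0.2, 7.4]
grip_width: 0.0247
grasp_force: 40.0
```

```bash
python3 -m crank '[[[0,0,0,0,0,35,1],[0,0,0,0,0,75,1],[0,0,0,0,0,115,1],[0,0,0,-10,20,150,1],[0,0,-5,-73,270,175,1],[0,0,-5,-73,270,175,1],[0,0,-5,-73,270,175,1],[0,0,-5,-73,270,175,1],[0,0,-5,-73,270,175,1],[0,0,-5,-73,270,175,1],[0,0,-5,-73,270,175,1],[0,0,-5,-73,270,175,1]]]'
python3 - <<'E'
from fit import *
d=np.radians
viewer.camera("top");viewer.camera("top")
p=np.array(r.state()["eef_pos"]);im=save("wrist","w6"); k=K("wrist")
fit("cradle_short",(.522,.218,d(-6.5)),["wrist"])
fit("cylinder_long",(.554,.075,0),["wrist"])
s=r.state();print(s["time_s"],p,s["eef_pos"],s["tool_rot"])
E
```

```text
time_s: 13.85
eef_pos: [0.4495, 0.2083, 0.2013]
tool_rot: [0.999, -0.053, -0.0, -0.0]
wrist_force: [-0.0, -1.2, -2.9]
grip_width: 0.025
grasp_force: 40.0
cradle_short ['wrist'] xy mm [521.5 219.8] yaw -6.7 iou [0.73]
cylinder_long ['wrist'] xy mm [553.5  75.8] yaw -0.4 iou [0.96]
14.2 [0.44998384 0.20557705 0.20088759] [0.45065955 0.20460314 0.20108792] [ 9.98442169e-01 -5.57956855e-02 -2.03255114e-04  1.89458949e-04]
```

View pics/w6.png

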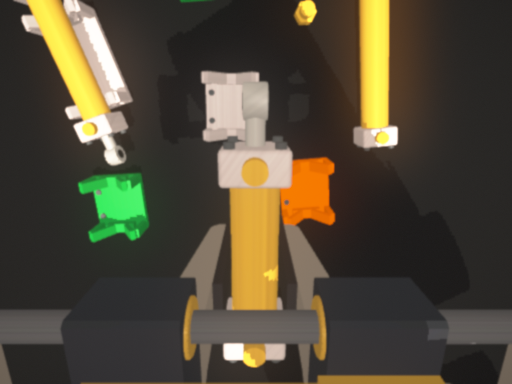

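```bash
python3 - <<'E'
from fit import *
s=r.state();p=np.array(s["eef_pos"]);k=K("wrist")
im=cv2.imread("pics/w6.png"); print([(v,im[v,228].tolist()) for v in list(range(142,156,2))+list(range(180,196,2))])
for v,z in((149,.008),(171,.0155),(188,.008)):
    w=world("wrist",(254,v),p[2]+z,k)-p; print(v,round(1000*np.hypot(*w[:2]),1),np.degrees(np.arctan2(w[1],w[0])))
E
```

```text
[(142, [83, 87, 91]), (144, [91, 95, 98]), (146, [91, 96, 98]), (148, [99, 104, 109]), (150, [159, 170, 189]), (152, [180, 192, 214]), (154, [184, 196, 217]), (180, [184, 197, 219]), (182, [185, 198, 220]), (184, [184, 197, 219]), (186, [168, 181, 202]), (188, [87, 98, 112]), (190, [47, 62, 75]), (192, [46, 58, 69]), (194, [47, 58, 69])]
149 56.1 -7.874677000471139
171 47.8 -8.144152719417916
188 38.1 -8.592170237993995
```

```bash
python3 -m crank '[[[0,0,-0.2,35,7,0,1],[0,0,-0.2,68,12,-15,1],[0,0,-0.2,72,13.5,-50,1],[0,0,-0.2,72,13.5,-85,1],[0,0,-0.2,72,13.5,-100,1],[0,0,-0.2,72,13.5,-100,1],[0,0,-0.2,72,13.5,-100,1]]]'
python3 - <<'E'
from fit import *
for c in("top","side"): fit("cradle_short",(.652,.241,0),[c])
im=save("wrist","w7");im2=save("side","s7")
s=r.state();print(s["time_s"],s["eef_pos"],s["wrist_force"],s["tool_rot"])
a=cv2.resize(im,(400,300)); b=cv2.resize(im2[90:190,130:263],(400,300),interpolation=cv2.INTER_CUBIC)
cv2.imwrite("pics/c7.png",np.hstack([a,b])[:,:,::-1])
E
```

```text
time_s: 14.78
eef_pos: [0.5222, 0.2184, 0.1007]
tool_rot: [0.998, -0.057, -0.001, 0.0]
wrist_force: [1.1, 0.3, -2.4]
grip_width: 0.0249
grasp_force: 40.0
cradle_short ['top'] xy mm [656.9 227.1] yaw -0.7 iou [0.58]
cradle_short ['side'] xy mm [657.2 231.7] yaw -6.6 iou [0.84]
15.0833 [0.52328265 0.21958093 0.10278805] [ 0.41557992  0.17063627 -3.74430295] [ 9.98391120e-01 -5.66883862e-02  1.13828840e-03 -5.49684948e-04]
```

View pics/c7.png

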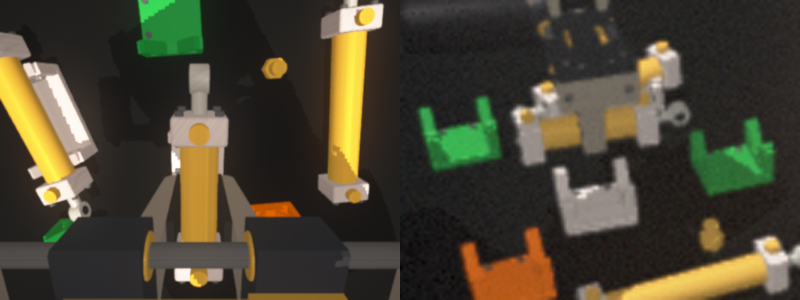

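```bash
python3 -m crank '[[[0,0,0,0,0,-20,1],[0,0,0,0,0,-40,1],[0,0,0,0,0,-50,1],[0,0,0,0,0,-54,1],[0,0,0,0,0,-55,1],[0,0,0,0,0,-55,1],[0,0,0,0,0,-55,1]]]'
```

```text
time_s: 15.67
eef_pos: [0.523, 0.2195, 0.0471]
tool_rot: [0.998, -0.057, 0.001, -0.0]
wrist_force: [0.4, -0.4, -3.2]
grip_width: 0.0251
grasp_force: 40.0
```

```bash
python3 -m crank '[[[0,0,0,0,0,-2,1],[0,0,0,0,0,-3,1],[0,0,0,0,0,-3,0.4],[0,0,0,0,0,-3,0.4],[0,0,0,0,0,-3,0.4],[0,0,0,0,0,-3,0.4],[0,0,0,0,0,-3,0.4],[0,0,0,0,0,15,0.4],[0,0,0,0,0,50,0.3],[0,0,0,0,0,90,0.3],[0,0,0,0,0,130,0.3],[0,0,0,0,0,160,0.3]]]'
python3 - <<'E'
from fit import *
d=np.radians
im2=save("side","s8")
cv2.imwrite("pics/c8.png",cv2.resize(im2[90:240,130:330],(600,450),interpolation=cv2.INTER_CUBIC)[:,:,::-1])
for c in("wrist","side","top"):
    fit("cylinder_short",(.522,.219,d(-6.5)),[c],.017)
    fit("cylinder_long",(.554,.076,0),[c])
s=r.state();print(s["time_s"],s["eef_pos"],s["tool_rot"])
E
```

```text
time_s: 16.67
eef_pos: [0.5229, 0.2194, 0.2094]
tool_rot: [0.998, -0.057, 0.001, -0.0]
wrist_force: [1.0, 1.1, -0.3]
grip_width: 0.0641
grasp_force: 0.0
cylinder_short ['wrist'] xy mm [521.2 219.7] yaw -6.8 iou [0.94]
cylinder_long ['wrist'] xy mm [552.   75.8] yaw 0.2 iou [0.94]
cylinder_short ['side'] xy mm [522.7 222. ] yaw -6.6 iou [0.79]
cylinder_long ['side'] xy mm [557.8  79.3] yaw -0.3 iou [0.86]
cylinder_long ['top'] xy mm [553.9  76.8] yaw 0.0 iou [0.9]
17.3167 [0.52221076 0.21919358 0.20563584] [ 9.98394046e-01 -5.66480598e-02 -5.09131650e-04  2.57444736e-04]
```

View pics/c8.png

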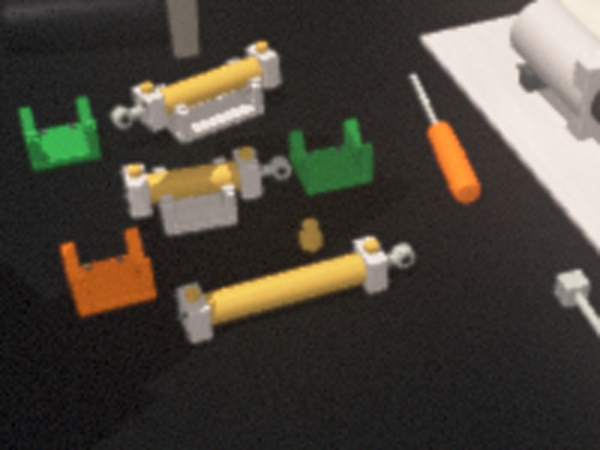

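```bash
python3 -m crank '[[[0,0,6.5,9,-40,0,0.3],[0,0,6.5,18,-80,0,0.3],[0,0,6.5,27,-120,-10,0.3],[0,0,6.5,31.5,-143.5,-40,0.3],[0,0,6.5,31.5,-143.5,-75,0.3],[0,0,6.5,31.5,-143.5,-110,0.3],[0,0,6.5,31.5,-143.5,-140,0.3],[0,0,6.5,31.5,-143.5,-165,0.3],[0,0,6.5,31.5,-143.5,-177,0.3],[0,0,6.5,31.5,-143.5,-180,0.3],[0,0,6.5,31.5,-143.5,-180,0.3]]]'
```

```text
time_s: 18.23
eef_pos: [0.5538, 0.0758, 0.026]
tool_rot: [1.0, 0.0, -0.001, 0.0]
wrist_force: [-0.5, 0.6, 0.9]
grip_width: 0.0641
grasp_force: 0.0
```

```bash
python3 -m crank '[[[0,0,0,0,0,0,1],[0,0,0,0,0,0,1],[0,0,0,0,0,0,1],[0,0,0,0,0,0,1],[0,0,0,0,0,0,1],[0,0,0,0,0,0,1],[0,0,0,0,0,0,1],[0,0,0,0,0,0,1],[0,0,0,0,0,0,1],[0,0,0,0,0,20,1],[0,0,0,0,0,60,1],[0,0,0,0,0,100,1]]]' 50
```

```text
time_s: 19.23
eef_pos: [0.5518, 0.0754, 0.1255]
tool_rot: [1.0, 0.0, -0.003, 0.0]
wrist_force: [1.4, 0.3, -3.2]
grip_width: 0.0247
grasp_force: 50.0
```

```bash
python3 -m crank '[[[0,0,5,-72,-370,75,1],[0,0,5,-72,-370,75,1],[0,0,5,-72,-370,75,1],[0,0,5,-72,-370,75,1],[0,0,5,-72,-370,75,1],[0,0,5,-72,-370,75,1],[0,0,5,-72,-370,75,1],[0,0,5,-72,-370,75,1],[0,0,5,-72,-370,75,1],[0,0,5,-72,-370,75,1],[0,0,5,-72,-370,75,1],[0,0,5,-72,-370,75,1]]]'
python3 - <<'E'
from fit import *
d=np.radians
viewer.camera("top");viewer.camera("top")
p=np.array(r.state()["eef_pos"]);im=save("wrist","w9"); k=K("wrist")
col=cv2.cvtColor(im,cv2.COLOR_RGB2HSV)
for v in range(40,160,3): print(v,im[v,230].tolist(),im[v,254].tolist(),round(1000*np.hypot(*(world("wrist",(254,v),p[2]+.008,k)-p)[:2]),1))
fit("cradle_long",(.555,-.341,d(5)),["wrist"])
s=r.state();print(s["time_s"],p,s["eef_pos"],s["tool_rot"])
E
```

```text
time_s: 20.23
eef_pos: [0.4812, -0.2941, 0.2006]
tool_rot: [0.999, 0.043, -0.001, -0.001]
wrist_force: [0.2, 1.2, -4.3]
grip_width: 0.0247
grasp_force: 50.0
40 [51, 47, 44] [212, 200, 183] 100.2
43 [51, 46, 44] [205, 192, 176] 99.1
46 [53, 48, 46] [207, 193, 177] 98.0
49 [54, 48, 46] [237, 228, 218] 96.8
52 [55, 49, 46] [237, 229, 218] 95.7
55 [56, 50, 46] [237, 229, 218] 94.6
58 [57, 50, 47] [237, 229, 219] 93.4
61 [59, 52, 48] [237, 229, 218] 92.3
64 [60, 52, 49] [237, 229, 218] 91.1
67 [61, 53, 48] [237, 229, 218] 90.0
70 [75, 67, 63] [237, 229, 218] 88.8
73 [114, 109, 105] [238, 229, 218] 87.7
76 [116, 110, 105] [238, 229, 218] 86.5
79 [228, 210, 197] [238, 224, 213] 85.3
82 [248, 237, 229] [248, 238, 229] 84.1
85 [249, 239, 231] [251, 228, 161] 82.9
88 [247, 236, 228] [251, 220, 89] 81.7
91 [247, 235, 227] [252, 220, 89] 80.5
94 [248, 237, 229] [252, 219, 88] 79.3
97 [249, 240, 231] [251, 219, 89] 78.1
100 [249, 239, 231] [251, 219, 88] 76.9
103 [248, 236, 228] [251, 218, 89] 75.6
106 [247, 236, 227] [251, 218, 89] 74.4
109 [249, 237, 229] [251, 218, 89] 73.2
112 [248, 237, 228] [251, 218, 88] 71.9
115 [248, 236, 227] [250, 228, 172] 70.7
118 [242, 227, 218] [244, 230, 220] 69.4
121 [230, 197, 156] [240, 209, 161] 68.1
124 [240, 190, 76] [250, 215, 86] 66.8
127 [239, 190, 76] [250, 216, 87] 65.6
130 [239, 190, 76] [250, 215, 84] 64.3
133 [239, 189, 75] [250, 215, 84] 63.0
136 [239, 189, 74] [250, 215, 84] 61.7
139 [238, 188, 74] [250, 215, 84] 60.4
142 [239, 189, 74] [250, 214, 83] 59.1
145 [238, 188, 73] [250, 213, 83] 57.7
148 [238, 187, 72] [250, 213, 82] 56.4
151 [238, 187, 72] [250, 213, 82] 55.1
154 [238, 187, 72] [250, 213, 81] 53.7
157 [236, 185, 71] [250, 213, 81] 52.4
cradle_long ['wrist'] xy mm [ 555.9 -341.8] yaw 6.1 iou [0.87]
20.4833 [ 0.4815595  -0.29276445  0.20046148] [ 0.48207902 -0.29281348  0.20088044] [ 9.99007738e-01  4.45342150e-02 -3.71049517e-04 -3.23971872e-04]
```

View pics/w9.png

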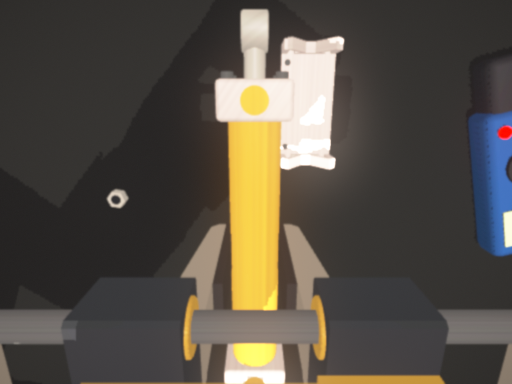

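```bash
python3 -m crank '[[[0,0,0,34,-22,0,1],[0,0,0,66,-43,-10,1],[0,0,0,74,-48.5,-40,1],[0,0,0,74,-48.5,-75,1],[0,0,0,74,-48.5,-95,1],[0,0,0,74,-48.5,-100,1],[0,0,0,74,-48.5,-100,1],[0,0,0,74,-48.5,-100,1]]]'
python3 - <<'E'
from h import *
im=save("wrist","w10");im2=save("side","s10")
s=r.state();print(s["time_s"],s["eef_pos"],s["wrist_force"],s["tool_rot"])
a=cv2.resize(im,(400,300)); b=cv2.resize(im2[250:383,220:397],(400,300),interpolation=cv2.INTER_CUBIC)
cv2.imwrite("pics/c10.png",np.hstack([a,b])[:,:,::-1])
E
```

```text
time_s: 21.15
eef_pos: [0.5566, -0.3425, 0.1022]
tool_rot: [0.999, 0.044, 0.0, 0.0]
wrist_force: [-0.0, 0.3, -3.6]
grip_width: 0.0252
grasp_force: 50.0
21.25 [ 0.55723302 -0.3431208   0.10341731] [ 0.22172124 -0.60577245 -3.50213402] [9.99036169e-01 4.38652870e-02 1.33040170e-03 8.93933611e-04]
```

View pics/c10.png

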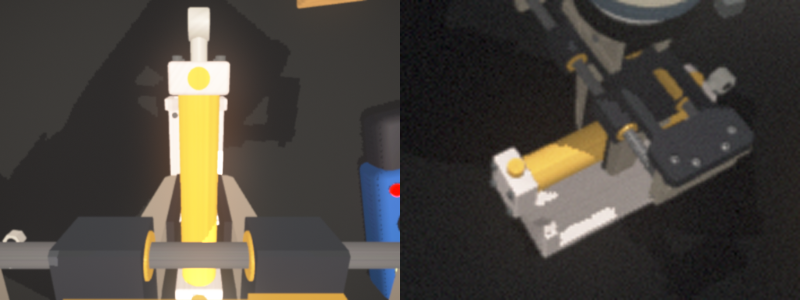

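```bash
python3 -m crank '[[[0,0,0,-1,0.5,-20,1],[0,0,0,-1,0.5,-40,1],[0,0,0,-1,0.5,-50,1],[0,0,0,-1,0.5,-55,1],[0,0,0,-1,0.5,-56,1],[0,0,0,-1,0.5,-56,1],[0,0,0,-1,0.5,-56,1]]]'
```

```text
time_s: 21.83
eef_pos: [0.5549, -0.3417, 0.0462]
tool_rot: [0.999, 0.044, -0.0, -0.0]
wrist_force: [-1.8, 5.2, -1.5]
grip_width: 0.0249
grasp_force: 50.0
```

```bash
python3 -m crank '[[[0,0,0,0,0,-2,1],[0,0,0,0,0,-2.5,1],[0,0,0,0,0,-2.5,0.4],[0,0,0,0,0,-2.5,0.4],[0,0,0,0,0,-2.5,0.4],[0,0,0,0,0,-2.5,0.4],[0,0,0,0,0,-2.5,0.4],[0,0,0,0,0,15,0.4],[0,0,0,0,0,50,0.3],[0,0,0,0,0,90,0.3],[0,0,0,0,0,130,0.3],[0,0,0,0,0,170,0.3]]]'
python3 -m crank '[[[0,0,0,-40,0,30,0.3],[0,0,0,-80,0,30,0.3],[0,0,0,-120,0,30,0.3],[0,0,0,-120,0,30,0.3],[0,0,0,-120,0,30,0.3]]]'
python3 - <<'E'
from fit import *
d=np.radians
im=save("wrist","w11");im2=save("side","s11")
a=cv2.resize(im,(400,300)); b=cv2.resize(im2[90:383,120:512],(400,300))
cv2.imwrite("pics/c11.png",np.hstack([a,b])[:,:,::-1])
for c in("wrist","side"):
    fit("cylinder_long",(.556,-.342,d(5)),[c],.017)
fit("cylinder_short",(.522,.219,d(-6.5)),["top"],.017)
fit("cylinder_medium",(.578,.358,d(192)),["top"],.017)
s=r.state();print(s["time_s"],s["eef_pos"])
E
```

```text
time_s: 22.83
eef_pos: [0.5547, -0.3423, 0.2171]
tool_rot: [0.999, 0.044, -0.0, 0.0]
wrist_force: [0.2, 0.2, -0.1]
grip_width: 0.0642
grasp_force: 0.0
time_s: 23.25
eef_pos: [0.4332, -0.3424, 0.246]
tool_rot: [0.999, 0.043, 0.0, 0.0]
wrist_force: [1.1, -0.0, 0.3]
grip_width: 0.0641
grasp_force: 0.0
cylinder_long ['wrist'] xy mm [ 554.4 -341. ] yaw 5.2 iou [0.95]
cylinder_long ['side'] xy mm [ 556.7 -338.6] yaw 4.8 iou [0.93]
cylinder_short ['top'] xy mm [522.1 220.3] yaw -6.4 iou [0.9]
cylinder_medium ['top'] xy mm [579.3 360.8] yaw 192.7 iou [0.92]
23.75 [ 0.43536569 -0.34210818  0.24498084]
```

View pics/c11.png

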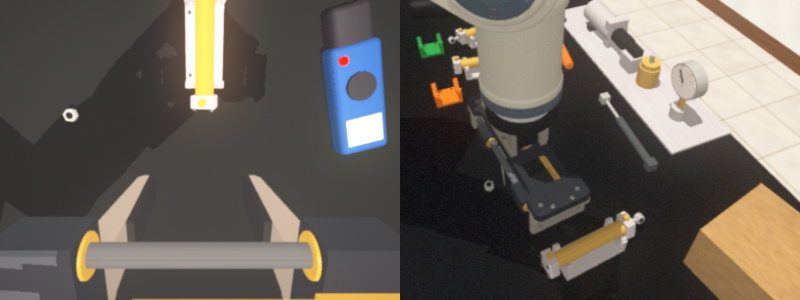

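```bash
python3 -c "
from station import order; print(order.finish_job())"
```

```text
the job is handed in; nothing more can be done
None
```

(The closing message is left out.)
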